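# Roll the cylinder tube into the V-block

### The job

Roll the longer of the two steel tubes along the bench with your fingertips, pushing on its side, up the near ramp of the V-block and into the V, so that it lies fully down in the V and sticks out past the block at both ends. Only push and roll it: do not pick it up or tip it. Leave the short tube and the other loose things on the bench where they are.

Things in the scene. Friction and masses are not known exactly. Their poses are not given: they have to be found in the camera images.
- tube: the longer steel tube, the one to roll: plain round, ground smooth and lightly oiled (friction about 0.25), 50 mm outside diameter, 150 mm long, about 0.6 kg. Origin at its centre (25 mm above the bench when it lies there); its x axis is the tube's own axis. It lies on the bench on one side of the V-block, roughly parallel to the V, and rolls freely when pushed.
- stub: the short steel tube, same 50 mm diameter, 80 mm long; it lies on the other side of the V-block and stays there. Origin at its centre, x along its own axis.
- vblock: low dark steel V-block with a ramp on either side, fixed to the bench, 90 mm wide in y. Origin at its centre on the bench, z up. The V runs along its y; the tube rolls in along its x, from whichever side it lies on. Ramps rise from the bench at x = +-80 mm to 12 mm high at x = +-20 mm, then a flat lip to +-17 mm, then the V: faces 30 degrees from level, valley 2 mm above the bench at x = 0.
- v_seat (a point): where the tube's centre lies when it is seated in the V: above the middle of the V-block, 31 mm above the bench (on the lip the centre is 37 mm up)
- bearing: bystander: ball bearing ring lying flat, 52 mm diameter, 16 mm high; origin under its centre
- flange: bystander: aluminium flange with hub, 68 mm diameter, 28 mm high; origin under its centre
- socket: bystander: dark steel socket standing upright, 24 mm diameter, 36 mm high; origin under its centre
- wrench: bystander: open-ended wrench lying flat, 190 mm long along its x axis
- can: bystander: can standing upright, 66 mm diameter, 90 mm high; origin under its centre
- driver: bystander: screwdriver lying flat along its x axis
Mind the look-alikes: they are no part of the job. What is shaped like the tube but brown or turquoise is not meant.

How it is judged:
By the outcome, as a careful person would: the job done as asked, in the order asked, and still so for the second after the job is handed in, with the robot touching nothing.
It also fails if it takes over 40 s, if anything falls off the work surface, if the arm or the gripper's body presses on something with over 40 N, if the wrist force passes 120 N, or if a joint passes its speed limit or range.

### The arm

A 6-joint arm with a two-finger parallel gripper is mounted at the origin on the work surface. World frame = base frame: x ahead of the robot, y to its left, z up, the work surface at z = 0. Lengths are in m, angles in rad, forces in N, time in s.
With the tool pointing down it reaches from about 0.325 to 0.9 m from the base axis. Payload 3.5 kg.
Tool frame: the origin (TCP) lies where the fingers leave the gripper's body, on its centre line; the fingertips stand 73 mm ahead of it and the grasp point (between the pads) lies 54 mm ahead of it; z points along the fingers, x is the direction in which the jaws open and shut, and the axes are right-handed (so a half turn about z gives the same grasp; the last joint's range is limited). The gripper opens to 85 mm and grips with 20 to 120 N. Pads are 22 mm wide; open, the fingers measure 114 mm over their backs; the gripper's body (76 mm by 85 mm) begins 54 mm behind the grasp point. The pads swing forward as they close: fully open they stand 13 mm farther back than shut.
Start: joints at [-1.358, 0.276, -0.026, 1.268, 0, 1.467], TCP at [0.194, -0.594, 0.304] pointing down, gripper open.
Joint ranges: [-3.12, 3.12], [-0.85, 1.88], [-1.08, 1.24], [-1.95, 2.15], [-1.57, 1.53], [-3.14, 3.14]. Speed limits (rad/s): [2.57, 2.57, 3.14, 3.14, 3.14, 3.14].

### API

Orientations are given as a unit quaternion [w, x, y, z].
In Python, from rig import readout, cams, ticket, models gives the robot as it stands. The module is installed in compiled form; this text tells all that it offers.
- The arm moves only by the shell command python3 -m creep 'ROWS' [FORCE]. ROWS is a JSON object of lists of equal length, an entry for each row: "rot": the turn, a rotation vector about the world's x, y, z in rad, a list of three; "slide": the shift along the world's x, y, z in m, a list of three; "grip": the closure, from -1 (fully open) to 1 (shut). In form: {"rot": [[rx, ry, rz], ...], "slide": [[x, y, z], ...], "grip": [grip, ...]}. A call has 1 to 20 rows; each row shifts and turns the commanded pose from where the row before left it; what a row does not reach is not made up. A row lasts 1/12 s, in which the tool goes at most 41.7 mm and 7.16 degrees, less where a joint would pass 70% of its speed; a pose out of reach is approached as far as the arm can. A call is refused whole if a number of a shift passes 0.0417 or a number of a turn 0.125, either way. A call with a gripper value outside its range is refused whole. The fingers move at their own pace and stop on an object; FORCE is the grip in N (left out, the last holds). Time passes only in rows, so rows that do not move let the fingers close. It gives the time, the measured TCP pose, the force and the opening at its end, in the units of the state.
- readout.sense(): the state, without advancing time (a new reading comes with each control period).
- cams.get_image(name): name is "side" or "top" or "wrist"; returns a dict with "image" (400x640x3 uint8, blue, green, red), "intrinsics" (3x3 intrinsics, pixels), "k1" (the pictures are not rectified: a ray, as slopes to the right and down, at radius r is drawn at 1 + k1 r^2 times it, then the intrinsics apply), "R" (3x3) and "t" (3): a world point X has camera coordinates R X + t; the wrist camera has in their place "mount" (4x4, takes a point from camera to tool coordinates, whose origin is the TCP and whose axes are the tool frame's). Camera axes: x right, y down, z forward; pixel columns grow to the right and rows downward; lengths in m; the calibration is good to about 2 mm. A picture is of the moment at which its call begins: read the wrist's pose just before it. There is no depth.
- ticket.sign_off(): hands the job in, once; it reports no verdict.
Trained networks look in the newest picture that a camera, given by its name, has taken for a name from the list of things; names that differ only in an ending like _2 or _b are one class to them, and where a whole thing is asked for, a point or a joint stands for the part that bears it (a point fixed in the world has none). Each returns a list of dicts, best first, with "conf" (0 to 1); they miss things now and then, are a little off and sometimes report something else, mostly with a low value. They report only what shows in the picture. A call takes as long as a camera call. They do not tell look-alikes from the thing itself.
- models.recognise(camera, thing): "box" ([left, top, right, bottom] in pixels, round what is visible of it).
- models.spot_point(camera, thing): "xy" ([column, row] in pixels: a listed point, or the origin of a listed thing).
The state is a dict: "time_s": time; "q": joint angles; "qvel": joint speeds; "tau": joint torques, N m; "position": TCP position; "tool_rot": TCP orientation; "ft_force": force on the tool from outside, world axes, zero at the start; "wrist_torque": the same for the moment, N m; "grip_width": opening from 0.0 (shut) to 1.0 (fully open).
Only numpy, scipy, OpenCV 4.12 (cv2) and the standard library are available. Lean on these libraries where they do the work, as an engineer would, in place of code of your own. Each camera call takes 0.05 s, during which the arm holds its last target. There are 200 camera calls.

## Working session

There is one attempt and no reset: what is moved stays moved. The work goes in short steps, Python scripts to look and compute and a shell command to move; the robot and the scene stay as the last step left them, time stands still between calls to the robot, and variables do not carry over. Pictures are saved under pics/ and viewed, about 8 in all and at most 12, crops included, and the job is handed in when it is done.

```bash
mkdir -p pics; cat > h.py <<'E'
import numpy as np, cv2
from rig import readout, cams, ticket, models
def und(c,px):
    K=np.array(c["intrinsics"]);k=c["k1"]
    d=np.array([(px[0]-K[0,2])/K[0,0],(px[1]-K[1,2])/K[1,1]]);u=d.copy()
    for _ in range(30): u=d/(1+k*(u@u))
    return u
def onz(c,px,z):
    u=und(c,px);R=np.array(c["R"]);t=np.array(c["t"])
    o=-R.T@t; d=R.T@np.array([u[0],u[1],1]); return o+d*(z-o[2])/d[2]
def proj(c,X):
    p=np.array(c["R"])@np.array(X)+np.array(c["t"]);u=p[:2]/p[2];u=u*(1+c["k1"]*(u@u))
    K=np.array(c["intrinsics"]);return [K[0,0]*u[0]+K[0,2],K[1,1]*u[1]+K[1,2]]
E
python3 - <<'E'
from h import *
ims=[]
Z=dict(tube=.025,stub=.025,vblock=0,v_seat=.031,bearing=0,flange=0,socket=0,wrench=.004,can=0,driver=.01)
for n in ["top","side"]:
    c=cams.get_image(n);cv2.imwrite(f"pics/{n}0.png",c["image"])
    print(n, -np.array(c["R"]).T@np.array(c["t"]))
    for k,z in Z.items():
        for d in models.spot_point(n,k)[:4]: print(k,round(d["conf"],2),np.round(d["xy"]),np.round(onz(c,d["xy"],z),3)[:2])
E
```

```text
top [ 0.18308784 -0.00806933  1.56182725]
tube 0.97 [230. 131.] [0.725 0.262]
tube 0.87 [247. 187.] [0.541 0.206]
tube 0.83 [204. 306.] [0.181 0.329]
tube 0.82 [210. 241.] [0.372 0.315]
stub 0.9 [339. 198.] [ 0.502 -0.079]
vblock 0.71 [299. 196.] [0.515 0.046]
v_seat 0.84 [294. 196.] [0.509 0.06 ]
bearing 0.74 [288. 157.] [0.643 0.079]
bearing 0.54 [246. 190.] [0.536 0.213]
flange 0.92 [308. 246.] [0.358 0.018]
socket 0.44 [320. 158.] [ 0.64  -0.023]
can 0.7 [175. 173.] [0.595 0.44 ]
driver 0.81 [451. 175.] [ 0.577 -0.436]
driver 0.64 [293. 194.] [0.522 0.064]
side [-0.0020439   0.6869665   0.61205582]
tube 0.87 [259. 304.] [0.378 0.318]
tube 0.86 [244. 241.] [0.538 0.196]
tube 0.86 [342. 361.] [0.178 0.33 ]
tube 0.6 [176. 226.] [0.719 0.256]
stub 0.81 [322. 198.] [ 0.498 -0.078]
vblock 0.59 [290. 229.] [0.5   0.066]
v_seat 0.75 [291. 218.] [0.503 0.057]
v_seat 0.51 [356. 154.] [ 0.558 -0.377]
bearing 0.8 [248. 212.] [0.644 0.075]
bearing 0.17 [141. 298.] [0.604 0.441]
flange 0.65 [342. 240.] [0.367 0.022]
socket 0.63 [275. 198.] [ 0.63  -0.026]
wrench 0.82 [224. 191.] [0.774 0.04 ]
can 0.91 [138. 295.] [0.616 0.439]
driver 0.66 [360. 153.] [ 0.568 -0.428]
```

View pics/top0.png

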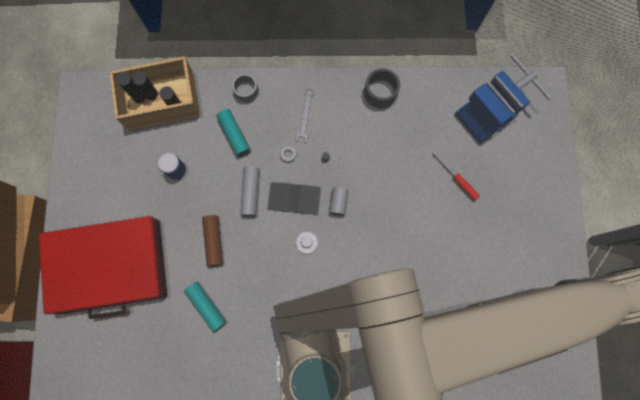

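View pics/side0.png

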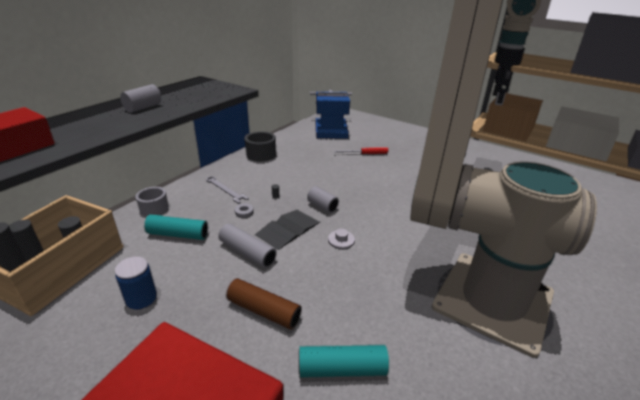

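```bash
python3 - <<'E'
from h import *
c=cams.get_image("top");im=c["image"]
x0,y0,w,h=190,130,180,130
cv2.imwrite("pics/crop0.png",cv2.resize(im[y0:y0+h,x0:x0+w],None,fx=4.4,fy=4.4,interpolation=cv2.INTER_CUBIC))
g=cv2.GaussianBlur(im,(3,3),0).astype(int).max(2)
def fit(m,box,z,zc):
    mm=np.zeros(m.shape,np.uint8);a,b,cc,d=box;mm[b:d,a:cc]=m[b:d,a:cc]*255
    n,l,s,_=cv2.connectedComponentsWithStats(mm);i=1+s[1:,4].argmax()
    ct=cv2.findContours((l==i).astype(np.uint8),cv2.RETR_EXTERNAL,cv2.CHAIN_APPROX_NONE)[0][0].reshape(-1,2)
    W=np.array([onz(c,p,z)[:2] for p in ct.astype(float)],np.float32)
    r=cv2.minAreaRect(W);print(s[i],np.round(r[0],3),np.round(r[1],3),round(r[2],1));
    print(np.round(cv2.boxPoints(r),3).tolist())
print("bg",g[185:190,225:230].mean(),"tube col",g[185,240:262],"block",g[200,262:325])
bg=np.median(g[170:240,220:235])
fit(g<bg*0.72,(264,175,325,222),.006,0)
for n in ["top"]:
    for k in ["tube","stub","vblock","bearing"]:
        for d in models.recognise(n,k)[:4]: print(k,round(d["conf"],2),np.round(d["box"],1))
s=readout.sense();print(s["position"],s["tool_rot"],s["grip_width"],s["time_s"])
E
```

```text
bg 136.6 tube col [135 126 114 113 120 129 137 144 150 154 154 150 144 137 129 120 108  99
 103 118 132 138] block [140 139 139 140 137 126 107  89  80  78  78  79  79  78  78  79  79  77
  76  76  76  77  78  79  78  77  75  74  74  74  73  72  72  73  74  75
  76  78  79  80  80  80  80  81  81  81  80  80  80  79  79  79  79  79
  80  82  90 105 122 132 133 132 133]
[ 268  183   52   32 1393] [0.508 0.062] [0.156 0.09 ] 83.6
[[0.45500001311302185, -0.010999999940395355], [0.5440000295639038, -0.020999999716877937], [0.5619999766349792, 0.1340000033378601], [0.47200000286102295, 0.14399999380111694]]
tube 0.79 [212.8 106.6 248.9 160.4]
tube 0.71 [202.7 215.  222.4 267.4]
tube 0.58 [237.3 165.2 260.5 219. ]
tube 0.58 [184.4 285.1 224.  331.7]
stub 0.71 [329.7 186.1 347.1 216.1]
bearing 0.7 [278.9 148.6 297.8 161. ]
bearing 0.34 [450.6 175.4 479.7 197. ]
[ 0.19408178 -0.59409005  0.30391535] [-5.09544386e-07  8.09494789e-01 -5.87127062e-01 -9.89695692e-06] 0.9984973274095348 1.35
```

View pics/crop0.png

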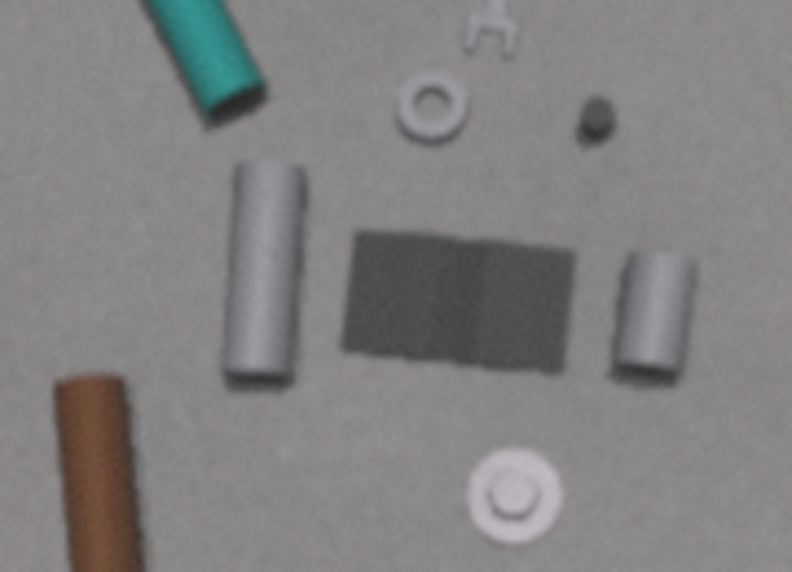

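```bash
python3 - <<'E'
from h import *
c=cams.get_image("top")
P=[onz(c,(190+a/4.4,130+b/4.4),.045)[:2] for a,b in [(269,163),(258,375),(662,252),(651,364)]]
v=np.array([.994,-.112]);r=np.array([-.112,-.994]);C=np.array([.508,.062])
for a,b in (P[:2],P[2:]):
    m=(a+b)/2;d=a-b;print(np.round([*a,*b],3),"mid",np.round(m,3),"len",np.linalg.norm(d),"ang",np.degrees(np.arctan2(d[1],d[0])),"along V",(m-C)@v,"roll",(C-m)@r)
for p,z in [((430,106),.016),((513,495),.02),((597,118),.036)]: 
    q=onz(c,(190+p[0]/4.4,130+p[1]/4.4),z)[:2];print(np.round(q,3),(q-C)@v,(q-C)@r)
from scipy.spatial.transform import Rotation as R
s=readout.sense();w=s["tool_rot"];print(np.round(R.from_quat([*w[1:],w[0]]).as_matrix(),3))
E
```

```text
[0.599 0.192 0.448 0.197] mid [0.524 0.194] len 0.15101397719730567 ang -1.8829912607038495 along V 0.0006677944804544429 roll 0.1331055782878909
[ 0.532 -0.083  0.453 -0.074] mid [ 0.493 -0.078] len 0.07958015346357115 ang -6.518647105112124 along V 0.0007015397447277388 roll -0.14133430717642462
[0.648 0.08 ] 0.1374098583697878 -0.033996577976162026
[0.367 0.022] -0.13603148794355208 0.055579332840975104
[ 0.632 -0.039] 0.1349497222347018 0.08663348857462172
[[ 0.311 -0.951 -0.   ]
 [-0.951 -0.311 -0.   ]
 [ 0.     0.    -1.   ]]
```

```bash
python3 -m creep '{"rot":[[0,0,0.0635],[0,0,0.0635],[0,0,0.0635],[0,0,0.0635],[0,0,0.0635],[0,0,0.0635],[0,0,0.0635],[0,0,0.0635],[0,0,0.0635],[0,0,0.0635],[0,0,0.0635],[0,0,0.0635],[0,0,0.0635],[0,0,0.0635],[0,0,0.0635],[0,0,0.0635],[0,0,0.0635],[0,0,0.0635],[0,0,0],[0,0,0]],"slide":[[0.0134,0.034,0],[0.0134,0.034,0],[0.0134,0.034,0],[0.0134,0.034,0],[0.0134,0.034,0],[0.0134,0.034,0],[0.0134,0.034,0],[0.0134,0.034,0],[0.0134,0.034,0],[0.0134,0.034,0],[0.0134,0.034,0],[0.0134,0.034,0],[0.0134,0.034,0],[0.0134,0.034,0],[0.0134,0.034,0],[0.0134,0.034,0],[0.0134,0.034,0],[0.0134,0.034,0],[0.0134,0.034,0],[0.0134,0.034,0]],"grip":[-1,-1,-1,-1,-1,-1,-1,-1,-1,-1,-1,-1,-1,-1,-1,-1,-1,-1,-1,-1]}'
python3 -m creep '{"rot":[[0,0,0],[0,0,0],[0,0,0],[0,0,0],[0,0,0],[0,0,0]],"slide":[[0.0136,0.034,0],[0.0136,0.034,0],[0.0136,0.034,0],[0.0136,0.034,0],[0.0136,0.034,0],[0,0,0]],"grip":[-1,-1,-1,-1,-1,-1]}'
python3 - <<'E'
from h import *
from scipy.spatial.transform import Rotation as R
s=readout.sense();w=s["tool_rot"];print(s["position"],np.round(R.from_quat([*w[1:],w[0]]).as_matrix(),3))
c=cams.get_image("wrist");cv2.imwrite("pics/w1.png",c["image"])
E
```

```text
time_s: 3.07
position: [0.4624, 0.0879, 0.3042]
tool_rot: [0.0, 0.998, -0.056, 0.0]
ft_force: [1.8, -1.0, 0.5]
grip_width: 1.004
time_s: 3.57
position: [0.5323, 0.261, 0.3037]
tool_rot: [-0.002, 0.999, -0.054, 0.001]
ft_force: [1.0, 0.0, -0.2]
grip_width: 0.999
[0.5323121  0.26104287 0.30366126] [[ 0.994 -0.107  0.003]
 [-0.107 -0.994  0.003]
 [ 0.002 -0.004 -1.   ]]
```

View pics/w1.png

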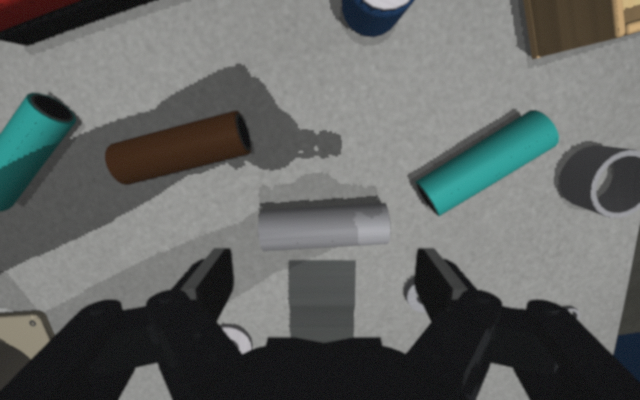

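```bash
python3 - <<'E'
from h import *
from scipy.spatial.transform import Rotation as R
s=readout.sense();w=s["tool_rot"];c=cams.get_image("wrist");M=np.array(c["mount"]);print(np.round(M,3))
T=np.eye(4);T[:3,:3]=R.from_quat([*w[1:],w[0]]).as_matrix();T[:3,3]=s["position"]
A=np.linalg.inv(T@M);c["R"]=A[:3,:3];c["t"]=A[:3,3]
for p,z in [((260,230),.03),((389,224),.03),((325,225),.03),((289,262),.001),((355,261),.001)]: print(p,np.round(onz(c,p,z),3))
a,b=und(c,(232,252)),und(c,(418,252))
for W in (.085,.095,.1): 
  d=W/(b[0]-a[0]);print(W,"depth",d,"tool",M@np.array([*(a*d),d,1]))
E
```

```text
[[ 1.    -0.     0.     0.001]
 [ 0.     0.962  0.272 -0.069]
 [-0.    -0.272  0.962 -0.07 ]
 [ 0.     0.     0.     1.   ]]
(260, 230) [0.449 0.2   0.03 ]
(389, 224) [0.603 0.191 0.03 ]
(325, 225) [0.527 0.198 0.03 ]
(289, 262) [0.473 0.14  0.001]
(355, 261) [0.561 0.132 0.001]
0.085 depth 0.13964535365152547 tool [-0.04097538 -0.00739892  0.05787849  1.        ]
0.095 depth 0.15607421878699904 tool [-4.58975327e-02 -1.97359679e-04  7.29155517e-02  1.00000000e+00]
0.1 depth 0.16428865135473583 tool [-0.04835861  0.00340342  0.08043408  1.        ]
```

```bash
python3 -m creep '{"rot":[[0,0,0],[0,0,0],[0,0,0],[0,0,0],[0,0,0],[0,0,0],[0,0,0],[0,0,0],[0,0,0],[0,0,0]],"slide":[[0,0,-0.03],[0,0,-0.03],[0,0,-0.03],[0,0,-0.03],[0,0,-0.03],[0,0,-0.03],[0,0,-0.02],[0,0,-0.02],[0,0,-0.017],[0,0,0]],"grip":[-1,-1,-1,-1,-1,-1,-1,-1,-1,-1]}'
python3 - <<'E'
from h import *
c=cams.get_image("side");cv2.imwrite("pics/s2.png",cv2.resize(c["image"][120:320,140:440],None,fx=2.5,fy=2.5,interpolation=cv2.INTER_CUBIC))
E
```

```text
time_s: 4.5
position: [0.5268, 0.2534, 0.0636]
tool_rot: [0.002, 0.998, -0.057, -0.004]
ft_force: [-1.1, -0.0, 0.2]
grip_width: 0.998
```

View pics/s2.png

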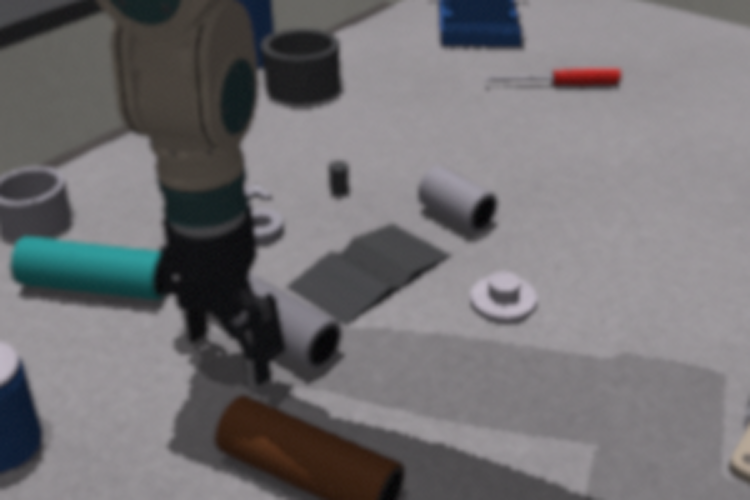

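```bash
python3 -m creep '{"rot":[[0,0,0],[0,0,0],[0,0,0]],"slide":[[0,0,0],[0,0,0],[0,0,0]],"grip":[-1,-1,-1]}'
```

```text
time_s: 4.8
position: [0.5313, 0.2561, 0.0687]
tool_rot: [-0.001, 0.998, -0.056, 0.001]
ft_force: [-0.0, -0.3, -0.2]
grip_width: 1.004
```

```bash
python3 -m creep '{"rot":[[0,0,0],[0,0,0],[0,0,0],[0,0,0],[0,0,0],[0,0,0],[0,0,0],[0,0,0],[0,0,0],[0,0,0],[0,0,0],[0,0,0],[0,0,0],[0,0,0]],"slide":[[-0.0004,-0.004,0.0005],[-0.0004,-0.004,0.0005],[-0.0004,-0.004,0.0005],[-0.0004,-0.004,0.0005],[-0.0004,-0.004,0.0005],[-0.0004,-0.004,0.0005],[-0.0004,-0.004,0.0005],[-0.0004,-0.004,0.0005],[-0.0003,-0.003,0.0005],[-0.0003,-0.003,0.0005],[-0.0003,-0.003,0.0005],[-0.0003,-0.003,0.0005],[-0.0003,-0.003,0.0005],[0,0,0]],"grip":[-1,-1,-1,-1,-1,-1,-1,-1,-1,-1,-1,-1,-1,-1]}'
python3 - <<'E'
from h import *
c=cams.get_image("side");cv2.imwrite("pics/s3.png",cv2.resize(c["image"][150:290,170:370],None,fx=3.5,fy=3.5,interpolation=cv2.INTER_CUBIC))
E
```

```text
time_s: 5.97
position: [0.5253, 0.2084, 0.0735]
tool_rot: [0.0, 0.998, -0.056, -0.0]
ft_force: [-0.2, -1.1, 0.7]
grip_width: 1.0
```

View pics/s3.png

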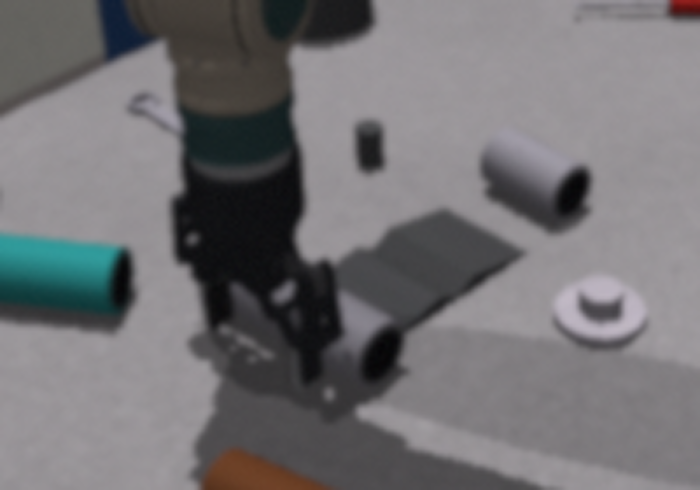

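```bash
python3 -m creep '{"rot":[[0,0,0],[0,0,0],[0,0,0],[0,0,0],[0,0,0],[0,0,0],[0,0,0],[0,0,0],[0,0,0],[0,0,0],[0,0,0],[0,0,0],[0,0,0],[0,0,0],[0,0,0],[0,0,0]],"slide":[[-0.0004,-0.0035,0.0007],[-0.0004,-0.0035,0.0007],[-0.0004,-0.0035,0.0007],[-0.0004,-0.0035,0.0007],[-0.0004,-0.0035,0.0007],[-0.0004,-0.0035,0.0007],[-0.0004,-0.0035,0.0007],[-0.0004,-0.0035,0.0007],[-0.0004,-0.0035,0.0007],[-0.0004,-0.0035,0.0007],[-0.0004,-0.0035,0.0007],[-0.0004,-0.0035,0.0007],[-0.0004,-0.0035,0.0007],[-0.0004,-0.0035,0.0007],[-0.0004,-0.0035,0.0007],[-0.0004,-0.0035,0.0007]],"grip":[-1,-1,-1,-1,-1,-1,-1,-1,-1,-1,-1,-1,-1,-1,-1,-1]}'
python3 - <<'E'
from h import *
c=cams.get_image("side");a=cv2.resize(c["image"][150:290,200:370],None,fx=2.3,fy=2.3,interpolation=cv2.INTER_CUBIC)
c=cams.get_image("top");b=cv2.resize(c["image"][140:240,230:360],None,fx=3.22,fy=3.22,interpolation=cv2.INTER_CUBIC)
cv2.imwrite("pics/s4.png",np.hstack([a[:322],b[:322]])[:,:800])
E
```

```text
time_s: 7.35
position: [0.5189, 0.1526, 0.0847]
tool_rot: [-0.0, 0.998, -0.056, -0.0]
ft_force: [-0.0, 2.4, 0.8]
grip_width: 1.004
```

View pics/s4.png

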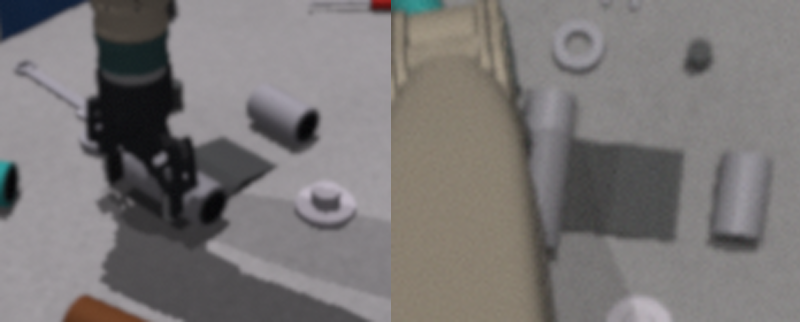

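```bash
python3 -m creep '{"rot":[[0,0,0],[0,0,0],[0,0,0],[0,0,0],[0,0,0],[0,0,0],[0,0,0],[0,0,0],[0,0,0],[0,0,0],[0,0,0],[0,0,0],[0,0,0],[0,0,0],[0,0,0],[0,0,0],[0,0,0]],"slide":[[-0.0004,-0.003,0.0005],[-0.0004,-0.003,0.0005],[-0.0004,-0.003,0.0005],[-0.0004,-0.003,0.0005],[-0.0004,-0.003,0.0005],[-0.0004,-0.003,0.0005],[-0.0003,-0.0025,0.0002],[-0.0003,-0.0025,0.0002],[-0.0003,-0.0025,0.0002],[-0.0003,-0.0025,0.0002],[-0.0003,-0.0025,0.0002],[-0.0003,-0.0025,0.0002],[-0.0003,-0.0025,0],[-0.0003,-0.0025,0],[-0.0003,-0.0025,0],[0,0,0],[0,0,0]],"grip":[-1,-1,-1,-1,-1,-1,-1,-1,-1,-1,-1,-1,-1,-1,-1,-1,-1]}'
python3 - <<'E'
from h import *
c=cams.get_image("side");a=cv2.resize(c["image"][150:290,200:370],None,fx=2.3,fy=2.3,interpolation=cv2.INTER_CUBIC)
c=cams.get_image("top");b=cv2.resize(c["image"][140:240,230:360],None,fx=3.22,fy=3.22,interpolation=cv2.INTER_CUBIC)
cv2.imwrite("pics/s5.png",np.hstack([a[:322],b[:322]])[:,:800])
E
```

```text
time_s: 8.87
position: [0.5137, 0.1121, 0.0887]
tool_rot: [0.0, 0.998, -0.056, -0.0]
ft_force: [1.4, -0.3, 0.6]
grip_width: 1.0
```

View pics/s5.png

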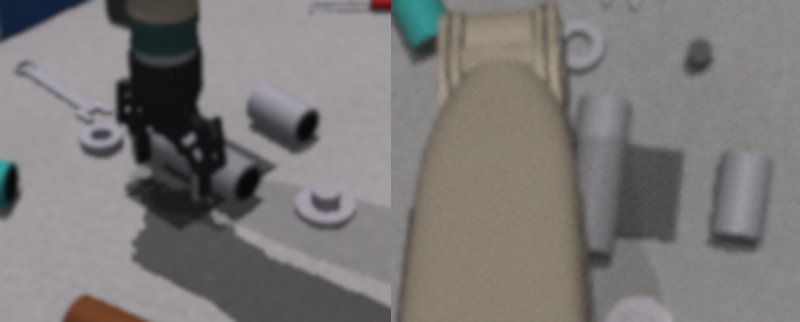

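```bash
python3 -m creep '{"rot":[[0,0,0],[0,0,0],[0,0,0],[0,0,0],[0,0,0],[0,0,0],[0,0,0],[0,0,0],[0,0,0],[0,0,0],[0,0,0],[0,0,0],[0,0,0],[0,0,0],[0,0,0],[0,0,0],[0,0,0],[0,0,0],[0,0,0]],"slide":[[0.0004,0.004,0],[0.0007,0.006,0],[0.001,0.01,0],[0.001,0.01,0],[0.001,0.01,0],[0.001,0.01,0],[0,0,0.02],[0,0,0.03],[0,0,0.03],[0,0.02,0.03],[0,0.03,0.03],[0,0.03,0.02],[0,0.03,0],[0,0.03,0],[0,0.03,0],[0,0.02,0],[0,0.01,0],[0,0,0],[0,0,0]],"grip":[-1,-1,-1,-1,-1,-1,-1,-1,-1,-1,-1,-1,-1,-1,-1,-1,-1,-1,-1]}'
python3 - <<'E'
from h import *
c=cams.get_image("side");a=cv2.resize(c["image"][160:280,200:370],None,fx=4,fy=4,interpolation=cv2.INTER_CUBIC)[:300*2]
c=cams.get_image("top");b=cv2.resize(c["image"][140:240,240:360],None,fx=4.8,fy=4.8,interpolation=cv2.INTER_CUBIC)[:480]
a=cv2.resize(c2["image"][160:280,200:370],(400,282)) if 0 else cv2.resize(a,(400,282)); b=cv2.resize(b,(400,333))
a=np.vstack([a,np.zeros((51,400,3),np.uint8)])
cv2.imwrite("pics/s6.png",np.hstack([a,b]))
for n in("top","side"):
    c=cams.get_image(n)
    for k,z in dict(tube=.031,stub=.025,v_seat=.031,bearing=0,flange=0,socket=0).items():
        for d in models.spot_point(n,k)[:4]: print(n,k,round(d["conf"],2),np.round(onz(c,d["xy"],z),3)[:2])
E
```

```text
time_s: 10.55
position: [0.5186, 0.362, 0.2479]
tool_rot: [0.001, 0.998, -0.055, -0.0]
ft_force: [-0.0, 0.5, -0.6]
grip_width: 1.0
top tube 0.84 [0.513 0.067]
top tube 0.7 [0.377 0.315]
top stub 0.82 [ 0.499 -0.073]
top v_seat 0.61 [0.518 0.06 ]
top bearing 0.52 [0.643 0.073]
top flange 0.78 [0.357 0.023]
top socket 0.46 [ 0.64  -0.029]
side tube 0.78 [0.176 0.325]
side tube 0.75 [0.37  0.312]
side tube 0.57 [0.521 0.074]
side stub 0.6 [ 0.498 -0.079]
side v_seat 0.59 [0.502 0.071]
side bearing 0.61 [0.646 0.071]
side flange 0.85 [0.365 0.017]
side socket 0.73 [0.558 0.04 ]
side socket 0.64 [ 0.642 -0.024]
```

View pics/s6.png

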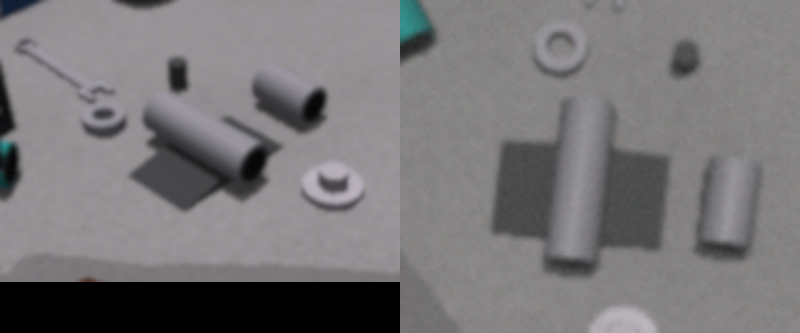

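```bash
python3 - <<'E'
from h import *
c=cams.get_image("top");f=400/120
P=[onz(c,(240+(a-400)/f,140+b/f),.052)[:2] for a,b in [(587,98),(571,261)]]
v=np.array([.994,-.112]);r=np.array([-.112,-.994]);C=np.array([.508,.062])
a,b=P;m=(a+b)/2;d=a-b;print(m,np.linalg.norm(d),np.degrees(np.arctan2(d[1],d[0])),"V -6.4; along",(m-C)@v,"across",(m-C)@r)
s=readout.sense();print(s["time_s"]);ticket.sign_off()
E
```

```text
[0.51233563 0.05975594] 0.15266631006134343 -5.470297862698559 V -6.4; along 0.004560946976236384 across 0.001745005721501534
11.4
the job is handed in; nothing more can be done
```

I rolled the grey 150 mm tube up the ramp and into the V, using both open fingertips on its side. It was never gripped or lifted. I then backed the arm off and handed the job in at about 11.4 s.

**Seating:** In the last overhead picture the tube's centre is 2 mm across and 5 mm along from the V-block's centre. Its axis is at -5.5°, against -6.4° for the V. Those differences are within the measuring error. It sticks out roughly 35 to 40 mm at one end and 25 to 30 mm at the other.

**Other things on the bench:** The short tube, bearing, flange and socket read within about 1 cm of their first positions, which is how far the networks scatter. I did not re-measure the wrench, can, screwdriver and look-alike tubes. The arm did not work close to the wrench, can or screwdriver.

**Readings that disagreed:** The side camera's network put the tube about 15 mm off the centre, and a second "socket" reading fell close to the seated tube. The pictures from both cameras show the tube lying in the V, so I discounted those readings. Its height was not measured directly. The descent also overshot by about 11 mm for a moment, with no contact force. Wrist forces stayed under 3 N at every reading.

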